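Raise the bar lamp's arm to level

TASK

Two small tilting lamps stand at the chopping board. Raise the drooping arm of the bar lamp (the one whose straight flat bar is itself the light) until the bar is level, parallel to the worktop, and let go so that its stiff hinge holds it there. Leave the lamp with the round shade as it is.

Things in the scene. Friction and masses are not known exactly. Their poses are not given: they have to be found in the camera images.
- bar_lamp_arm (a joint): Tilt of the bar lamp's arm in rad: 0 = level, negative = free end below the hinge, positive = above (travel -0.7 to 0.7). It starts at -0.6 to -0.35. The stiff hinge stays where it is left; turning it takes 0.3 to 0.6 N m, 2 to 4 N at the free end. The axis is horizontal, square to the bar. The lamp may stand left or right of the chopping board, its arm towards the robot within 0.35 rad.
- bar_hinge (a point): Hinge centre of the bar lamp, between the cheeks of a 34 mm wide fork with a black clamping screw (not to be turned), 160 mm above the worktop, straight above the centre of its foot: a dark steel disc 90 mm across, 14 mm high, fixed to the worktop, with a 14 mm post.
- bar_grip (a point): Point in the middle of the bar's section near its free end, 165 mm from bar_hinge along the bar; a good place to take it from above across its width. The bar is plain aluminium, 14 mm wide (along the hinge axis), 12 mm high, and ends 17 mm beyond this point; nothing as high as the bar stands within 40 mm of this point.
- round_head (a point): Centre of the round shade (72 mm across, 22 mm high) of the other lamp, 148 mm from its hinge on a thin 10 mm rod. Same foot, post and stiff hinge, which is also 160 mm up; its arm starts anywhere from 0.4 rad below to 0.3 above level and must stay so.

How it is judged:
At the end, for the whole second after the job is handed in: The bar lamp's arm is within 0.175 rad (10 degrees) of level and at rest, and the round shade is within 15 mm of where it started (value of joint bar_lamp_arm between -0.175 and 0.175 rad and velocity of joint bar_lamp_arm between -0.03 and 0.03 rad/s and distance of round_head from where it was at the start of the episode below 0.015 m); the robot touches nothing.
It fails at once if the round lamp's arm was pushed away (distance of round_head from where it was at the start of the episode above 0.03 m).
It also fails if it takes over 32 s, if anything falls off the work surface, if the arm or the gripper's body presses on something with over 40 N, if the wrist force passes 120 N, or if a joint passes its speed limit or range.

ROBOT

A 6-joint arm with a two-finger parallel gripper is mounted at the origin on a cart in front of the work surface, level with it; the furniture and walls round the work are solid. World frame = base frame: x ahead of the robot, y to its left, z up, the work surface at z = 0. Lengths are in m, angles in rad, forces in N, time in s.
With the tool pointing down it reaches from about 0.35 to 0.775 m from the base axis. Payload 7.3 kg.
Tool frame: the origin (TCP) lies at the centre of the arm's flange, where the gripper is bolted on; the fingertips stand 178 mm ahead of it and the grasp point (between the pads) lies 159 mm ahead of it; z points along the fingers, y is the line along which they close (so a half turn about z gives the same grasp; the last joint's range is limited). The gripper opens to 92 mm and grips with 3 to 60 N. Pads are 19 mm wide; open, the fingers measure 130 mm over their backs; the gripper's body (75 mm by 190 mm) begins 47 mm behind the grasp point.
Start: joints at [0.989, 0.342, 1.524, -0, 1.275, -0.146], TCP at [0.222, 0.476, 0.405] pointing down, gripper open.
Joint ranges: [-2.53, 2.53], [-0.77, 2.02], [0.04, 2.7], [-1, 4.14], [0.28, 2.66], [-3.11, 3.11]. Speed limits (rad/s): [2.57, 2.57, 3.14, 3.14, 3.14, 3.14].

INTERFACE

Orientations are given as [roll, pitch, yaw] about the fixed x, y, z axes, in that order (R = Rz(yaw) Ry(pitch) Rx(roll)).
In Python, from cell import telemetry, vision, ticket gives the robot as it stands.
- The arm moves only by the shell command python3 -m crank 'ROWS' [FORCE]. ROWS is JSON, a list of rows, each a list of 5 numbers: the gripper command: -1 is shut, 1 is fully open, values between are in proportion, then the shift along the tool's x, y, z in mm, then the turn about the tool's z in rad. In form: [[fingers, dx, dy, dz, roll], ...]. A call has 1 to 12 rows; each row is the pose to reach, as a shift and turn from the pose commanded when the call began, along the tool's axes at that moment; what a row does not reach only later rows make up. A row lasts 1/12 s, in which the tool goes at most 41.7 mm and 7.16 degrees, less where a joint would pass 70% of its speed; a pose out of reach is approached as far as the arm can. A call with a gripper value outside its range is refused whole. The fingers move at their own pace and stop on an object; FORCE is the grip in N (left out, the last holds). Time passes only in rows, so rows that repeat a pose let the fingers close. It gives the time, the measured TCP pose, the force, the opening and the grip force at its end, in the units of the state.
- telemetry.observe(): the state, without advancing time (a new reading comes with each control period).
- vision.read_camera(name): name is "side" or "top" or "wrist"; returns (picture, depth): 480x640x3 uint8, red, green, blue; 480x640 float32, m along the optical axis (not along the pixel's ray), 0 where there is no reading.
- vision.get_calibration(name): a dict with "camera_matrix" (3x3 intrinsics, pixels), "dist" ([k1, k2, p1, p2, k3] as OpenCV has them; the pictures are not rectified), "rvec" (rotation vector, rad) and "tvec" (3), from world to camera coordinates, as OpenCV has them. Camera axes: x right, y down, z forward; pixel columns grow to the right and rows downward; lengths in m; the calibration is good to about 2 mm. A picture is of the moment at which its call begins: read the wrist's pose just before it. get_calibration takes no time and is no camera call; for the wrist camera it gives the pose at the moment of the call.
- ticket.hand_in(): hands the job in; it is judged then, once.
The state is a dict: "time": time; "qpos": joint angles; "qvel": joint speeds; "joint_efforts": joint torques, N m; "tool_pos": TCP position; "tool_rot": TCP orientation; "contact_force": force on the tool from outside, world axes, zero at the start; "torque": the same for the moment, N m; "opening": finger opening in m; "grip_force": force on a finger pad.
Only numpy, scipy, OpenCV 4.12 (cv2) and the standard library are available. Lean on these libraries where they do the work, as an engineer would, in place of code of your own. Each camera call takes 0.05 s, during which the arm holds its last target. There are 200 camera calls.

## Working session

There is one attempt and no reset: what is moved stays moved. The work goes in short steps, Python scripts to look and compute and a shell command to move; the robot and the scene stay as the last step left them, time stands still between calls to the robot, and variables do not carry over. Pictures are saved under pics/ and viewed, at most 10 in all, crops included, and the job is handed in when it is done.

```bash
mkdir -p pics; cat > h.py <<'E'
import numpy as np, cv2
from cell import telemetry, vision, ticket
def cloud(name):
    c=vision.get_calibration(name); im,d=vision.read_camera(name)
    K=np.array(c["camera_matrix"],float);D=np.array(c["dist"],float)
    R=cv2.Rodrigues(np.array(c["rvec"],float))[0];t=np.array(c["tvec"],float).ravel()
    u,v=np.meshgrid(np.arange(640.),np.arange(480.))
    n=cv2.undistortPoints(np.stack([u,v],-1).reshape(-1,1,2),K,D).reshape(480,640,2)
    P=np.dstack([n*d[...,None],d]); W=(P-t)@R
    W[d<=0]=np.nan
    return im,W
E
python3 - <<'E'
from h import *
ims=[]
for n in("top","side"):
    im,W=cloud(n); np.savez(n+".npz",im=im,W=W); ims.append(im[...,::-1])
    cv2.imwrite(f"pics/{n}.png",ims[-1])
print(telemetry.observe())
E
```

```text
{'time': 0.1, 'qpos': array([ 9.89008345e-01,  3.42623176e-01,  1.52494074e+00,  2.15521011e-05,
        1.27538901e+00, -1.46024907e-01]), 'qvel': array([-0.00101883, -0.00109237, -0.0036418 , -0.00049695, -0.00126019,
        0.00164911]), 'joint_efforts': array([ 1.41261360e-03, -4.32003093e+01, -2.44696891e+01,  7.18679396e-02,
        5.25223883e-02, -7.74030696e-05]), 'tool_pos': array([0.22152101, 0.47583387, 0.40412308]), 'tool_rot': array([-3.14024986e+00, -2.18318090e-04,  2.70582314e+00]), 'contact_force': array([ 0.39222406, -0.15802861, -0.8828136 ]), 'torque': array([-0.03011328, -0.03700838, -0.01164243]), 'grip_force': 0.0, 'opening': 0.09169032752286686}
```

View pics/top.png

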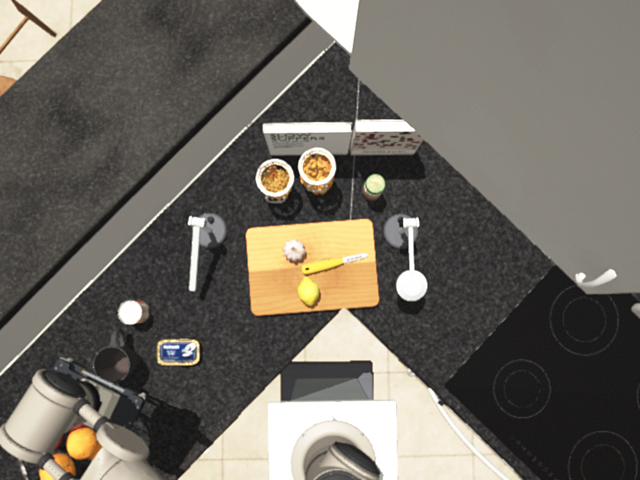

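View pics/side.png

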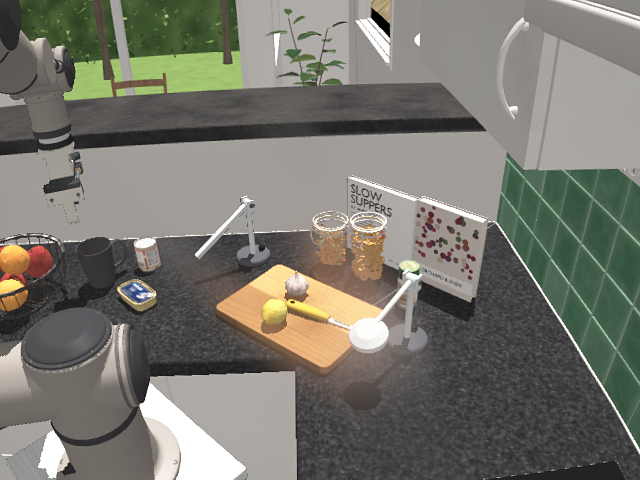

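The bar lamp is on the left: in the top view its hinge is near (197,222) and its free end near (193,290), and in the side view they are at (247,203) and (198,257). The round lamp is on the right, with its shade at top (411,286).

```bash
python3 - <<'E'
from h import *
for n,b in(("top",(215,295,180,212)),("side",(195,262,192,256))):
    z=np.load(n+".npz");im,W=z["im"],z["W"]
    r0,r1,c0,c1=b; w=W[r0:r1,c0:c1].reshape(-1,3);p=im[r0:r1,c0:c1].reshape(-1,3)
    m=(p.min(1)>110)&(w[:,2]>.03)&(w[:,2]<.25); w=w[m]
    print(n,m.sum(),w.min(0),w.max(0))
    o=np.argsort(np.hypot(w[:,0],w[:,1]))
    for k in np.array_split(o,8): print(np.median(w[k],0).round(4))
z=np.load("top.npz")
for c,r in((212,232),(193,288),(197,222),(411,286),(411,222),(133,313)):print(c,r,z["W"][r,c].round(3))
E
```

```text
top 555 [0.43207881 0.28709665 0.03033503] [0.59532417 0.33966506 0.1779149 ]
[0.446  0.3299 0.078 ]
[0.4718 0.3256 0.0943]
[0.501  0.32   0.1111]
[0.5277 0.3146 0.13  ]
[0.5523 0.3085 0.1447]
[0.574  0.3009 0.1606]
[0.5814 0.3012 0.1639]
[0.5884 0.315  0.1689]
side 2324 [0.43014967 0.28527006 0.03004045] [0.68134695 0.5237813  0.17560972]
[0.4752 0.3233 0.0947]
[0.5629 0.3056 0.1425]
[0.5803 0.3059 0.0986]
[0.5696 0.498  0.0776]
[0.5832 0.4859 0.0763]
[0.6019 0.4676 0.0818]
[0.6223 0.4477 0.0895]
[0.65   0.4183 0.0804]
212 232 [0.579 0.295 0.016]
193 288 [0.437 0.331 0.071]
197 222 [0.583 0.302 0.171]
411 286 [ 0.432 -0.186  0.132]
411 222 [ 0.577 -0.184  0.17 ]
133 313 [0.378 0.478 0.068]
```

```bash
python3 -m crank '[[1,-90,-12,0,-0.08],[1,-180,-25,0,-0.16],[1,-269,-37,0,-0.237],[1,-269,-37,0,-0.237],[1,-269,-37,0,-0.237],[1,-269,-37,0,-0.237],[1,-269,-37,0,-0.237],[1,-269,-37,0,-0.237],[1,-269,-37,40,-0.237],[1,-269,-37,80,-0.237],[1,-269,-37,80,-0.237],[1,-269,-37,80,-0.237]]' 20
python3 - <<'E'
from h import *
s=telemetry.observe();print(s["tool_pos"],s["tool_rot"])
im,W=cloud("wrist");cv2.imwrite("pics/w1.png",im[...,::-1]);np.savez("w1.npz",im=im,W=W)
m=(W[...,2]>.05)&(W[...,2]<.2)&(abs(W[...,1]-.32)<.06)&(W[...,0]>.42)&(W[...,0]<.56)&(im.min(2)>90)
w=W[m];print(m.sum())
o=np.argsort(w[:,0])
for k in np.array_split(o,8): print(np.median(w[k],0).round(4),len(k))
E
```

```text
time: 1.1
tool_pos: [0.4491, 0.329, 0.3235]
tool_rot: [-3.138, -0.004, 2.943]
contact_force: [0.0, -0.3, 0.2]
opening: 0.0916
grip_force: 0.0
[0.44905222 0.32899639 0.32349562] [-3.13843787 -0.00411013  2.94325684]
4619
[0.4286 0.2758 0.1683] 578
[0.4302 0.2837 0.1652] 578
[0.4393 0.3311 0.0739] 578
[0.4477 0.3317 0.1528] 577
[0.4558 0.3369 0.0837] 577
[0.4636 0.3362 0.0894] 577
[0.4751 0.3289 0.0947] 577
[0.5047 0.3242 0.1133] 577
```

View pics/w1.png

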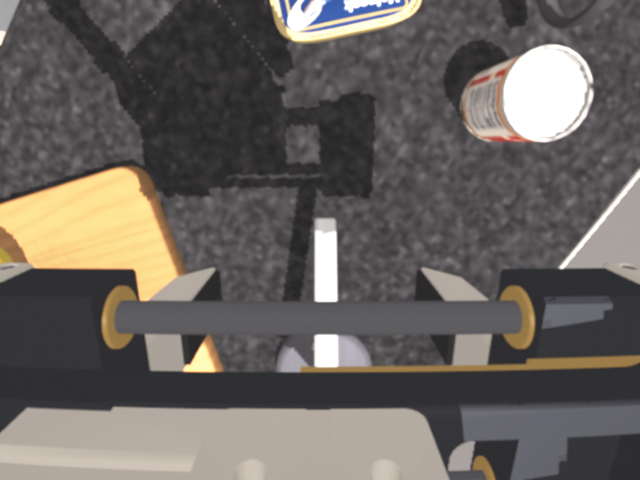

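The wrist view shows the bar running straight up the picture at column 326, centred between the fingers, with its tip at row 220. I'll go down and grip.

```bash
python3 -m crank '[[1,0,0,30,0],[1,0,0,60,0],[1,0,0,80,0],[1,0,0,91,0],[-0.4,0,0,91,0],[-0.6,0,0,91,0],[-1,0,0,91,0],[-1,0,0,91,0],[-1,0,0,91,0],[-1,0,0,91,0],[-1,0,0,91,0],[-1,0,0,91,0]]' 20
```

```text
time: 2.15
tool_pos: [0.4499, 0.3289, 0.234]
tool_rot: [3.141, 0.0, 2.943]
contact_force: [0.2, 1.2, 0.0]
opening: 0.0431
grip_force: 0.0
```

```bash
python3 -m crank '[[-1,0,0,0,0],[-1,0,0,0,0],[-1,0,0,0,0],[-1,0,0,0,0],[-1,0,0,0,0],[-1,0,0,0,0],[-1,0,0,0,0],[-1,0,0,0,0],[-1,0,0,0,0],[-1,0,0,0,0]]' 20
```

```text
time: 2.98
tool_pos: [0.45, 0.3312, 0.2339]
tool_rot: [3.136, 0.001, 2.943]
contact_force: [1.1, 14.4, -5.2]
opening: 0.0138
grip_force: 20.0
```

The bar is gripped 2–3 mm off centre, giving 14 N sideways. I'll take that out and follow the arc.

```bash
python3 -m crank '[[-1,0,2,0,0],[-1,4,2.5,-7,0],[-1,8,2.5,-15,0],[-1,11,2.5,-22,0],[-1,14.5,2.5,-30,0],[-1,17,2.5,-38,0],[-1,19.5,2.5,-46,0],[-1,21,2.5,-54,0],[-1,22.5,2.5,-62,0],[-1,24,2.5,-74,0],[-1,24.5,2.5,-86,0],[-1,24.5,2.5,-86,0]]' 20
python3 - <<'E'
from h import *
s=telemetry.observe();print(s["tool_pos"],s["contact_force"],s["opening"],s["grip_force"])
im,W=cloud("side");cv2.imwrite("pics/s2.png",cv2.resize(im[150:310,150:350,::-1],None,fx=3,fy=3))
im,W=cloud("top");w=W[215:300,180:212].reshape(-1,3);p=im[215:300,180:212].reshape(-1,3)
w=w[(p.min(1)>110)&(w[:,2]>.1)&(w[:,2]<.25)&(abs(w[:,1]-.32)<.04)]
for k in np.array_split(np.argsort(w[:,0]),8): print(np.median(w[k],0).round(4))
E
```

```text
time: 3.98
tool_pos: [0.4262, 0.3367, 0.3216]
tool_rot: [3.139, 0.001, 2.943]
contact_force: [-1.0, 4.5, 1.5]
opening: 0.0136
grip_force: 20.0
[0.4262249  0.33674697 0.32155814] [-1.0268326   4.46747908  1.4514682 ] 0.013596179989471241 20.00078648328781
[0.4704 0.3219 0.1663]
[0.4905 0.322  0.1655]
[0.5089 0.3177 0.1653]
[0.5307 0.314  0.1652]
[0.5535 0.3097 0.1655]
[0.5729 0.3036 0.1653]
[0.5812 0.3067 0.1699]
[0.5896 0.3079 0.1686]
```

View pics/s2.png

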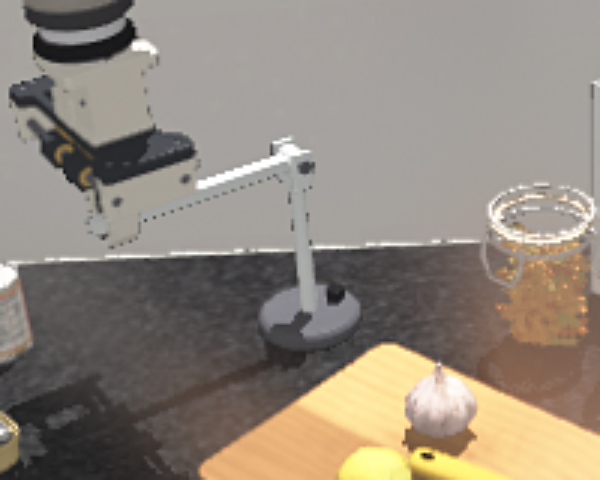

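The crop shows the gripper holding the bar's end at (120,210), with the hinge at (293,160). The measured bar top is level at z 0.165 over 0.1 m. I'll open and retreat upward.

```bash
python3 -m crank '[[1,0,0.5,0,0],[1,0,0.5,0,0],[1,0,0.5,0,0],[1,0,0.5,0,0],[1,0,0.5,0,0],[1,0,0.5,0,0],[1,0,0.5,0,0],[1,0,0.5,-20,0],[1,0,0.5,-50,0],[1,0,0.5,-80,0],[1,0,0.5,-100,0],[1,0,0.5,-100,0]]' && python3 - <<'E'
from h import *
s=telemetry.observe();print(s["tool_pos"],s["contact_force"],s["opening"])
a=np.load("top.npz")["W"]
im,W=cloud("top");w=W[215:300,180:212].reshape(-1,3);p=im[215:300,180:212].reshape(-1,3)
w=w[(p.min(1)>110)&(w[:,2]>.1)&(w[:,2]<.25)&(abs(w[:,1]-.32)<.04)]
for k in np.array_split(np.argsort(w[:,0]),8): print(np.median(w[k],0).round(4))
print("round",a[286,411],W[286,411])
im,W=cloud("side")
w=W[195:262,185:260].reshape(-1,3);p=im[195:262,185:260].reshape(-1,3)
w=w[(p.min(1)>110)&(w[:,2]>.1)&(w[:,2]<.25)&(abs(w[:,1]-.32)<.04)]
for k in np.array_split(np.argsort(w[:,0]),6): print(np.median(w[k],0).round(4))
E
```

```text
time: 5.08
tool_pos: [0.4269, 0.3369, 0.4245]
tool_rot: [3.136, 0.007, 2.943]
contact_force: [-0.4, 0.6, -0.2]
opening: 0.0892
grip_force: 0.0
[0.42686136 0.33691698 0.42452542] [-0.39037343  0.55405323 -0.15215897] 0.08921443455793436
[0.4702 0.3252 0.1653]
[0.4895 0.3215 0.1656]
[0.5087 0.3185 0.166 ]
[0.5298 0.3141 0.1657]
[0.5526 0.31   0.1655]
[0.5727 0.303  0.1649]
[0.5811 0.3061 0.1701]
[0.5892 0.3093 0.1689]
round [ 0.43232548 -0.18551633  0.13155574] [ 0.43232941 -0.18554026  0.13140716]
[0.4331 0.3311 0.164 ]
[0.4705 0.3242 0.1638]
[0.509  0.3158 0.1637]
[0.5503 0.309  0.164 ]
[0.5763 0.3016 0.1487]
[0.5839 0.3009 0.1519]
```

The bar is level, the gripper is clear of it, and the round shade hasn't moved.

```bash
python3 -c "
from cell import ticket
print(ticket.hand_in())"
```

```text
the job is handed in; nothing more can be done
None
```

The bar lamp's arm is raised to level and its hinge held it there after release; the round lamp was not moved, and the job was handed in at about 5 s with the gripper clear (the hand-in returned no verdict).

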